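# Swing the key-hook plate home and tighten its wing screw by fingertip

### The job

The chrome hook plate of the key rack has swung out of place: with a fingertip, push its upright flange so that the plate swings back against its stop. Then tighten the loose brass wing screw above it, pushing its wings round clockwise (seen from above) in as many strokes as it takes, until the screw stops turning; the plate must still be home at the end. Only push: do not pinch the plate or the wings, and leave the keys and everything else on the console where it is.

Things in the scene. Friction and masses are not known exactly. Their poses are not given: they have to be found in the camera images.
- rack: Key rack screwed to the console: beech block 110 x 110 x 45 mm high; origin at the centre of its underside, directly below the screw's axis, z up. A brass stop pin, 8 mm thick and 10 mm high, stands on the block at x = 26, y = 42 mm, marking where the plate comes to rest.
- post_top (a point): Middle of the top of the rack's beech end post, 95 mm above the console, 41 mm from the screw's axis on the rack's -y side. The post is 90 mm long (rack's x) and 16 mm thick, its inner face 33 mm from the axis: a finger cannot well pass between it and the screw, so work the wings from the other sides, in several strokes.
- hook_plate (a joint): Turn of the chrome hook plate about the screw's axis, rad. 0 = home, against its hard stop, plate along the rack's +y. Grows anticlockwise seen from above (free end towards the rack's -x); starts at 0.4 to 0.85; stays where it is left. Pushing its flange takes about 2 N. Three small hooks hang under the plate's centre line, down to 17 mm above the console.
- flange_mid (a point): Middle of the top edge of the flange's outer face, the face to push: 24 mm off the plate's centre line, 115 mm out from the axis, 70 mm above the console. The upright flange runs along the plate's anticlockwise edge, 65 to 165 mm from the axis, 43 to 70 mm above the console. Site axes turn with the plate: push along +x, +y points out along the plate.
- plate_tip (a point): Middle of the free end of the hook plate, on its top, 165 mm from the axis, 49 mm above the console. The plate is 44 mm wide, 4 mm thick, reaches from 25 mm behind the axis to 165 mm out, its outer 110 mm overhanging the block.
- wing_screw (a joint): Turn of the brass wing screw, rad; grows clockwise seen from above (tightening). Fully tight at its hard stop, 8.0. Starts at 1.0 to 3.5, so 0.7 to 1.1 turns are left. Stays where it is left; a push on a wing takes about 1.5 N until the stop. It does not sink or rise. Wing a points along the rack's x axis turned clockwise by this angle; wing b points the opposite way.
- screw_axis (a point): Point on the screw's axis, level with the top of the wings, 80 mm above the console. Fixed to the rack, does not turn with the screw.
- wing_a_tip (a point): Outermost point of wing a, 30 mm from the screw's axis, half way up, 68 mm above the console. Both wings are round upright ears 10 mm thick, 24 mm across, from 56 to 80 mm above the console.
- wing_b_tip (a point): Outermost point of wing b, 30 mm from the axis, opposite wing a, 68 mm above the console.
- bamboo_box: Bystander: lidded bamboo box, 156 x 206 x 87 mm high, origin under its centre.
- dish: Bystander: turquoise glass dish, 110 mm across, 30 mm high, loose, origin under its centre.
- key_a: Bystander: steel key lying on the console beside the rack, bow 24 mm across at its origin, blade along +x to 46 mm, 4 mm thick, loose.
- key_b: Bystander: second steel key, same shape, loose.
- candle: Bystander: candle jar with wooden lid, 68 mm across, 85 mm high, loose, origin under its centre.
- freshener: Bystander: white plastic air freshener, 80 mm across, 125 mm high with its button, loose, origin under its centre.
- case: Bystander: brown glasses case, 60 x 155 (y) x 40 mm high, loose, origin under its centre.
Not all that is in view belongs to the job. Leave any green look-alike of the rack alone.

How it is judged:
By the outcome, as a careful person would: the job done as asked, in the order asked, and still so for the second after the job is handed in, with the robot touching nothing.
It also fails if it takes over 61 s, if anything falls off the work surface, if the arm or the gripper's body presses on something with over 40 N, if the wrist force passes 120 N, or if a joint passes its speed limit or range.

### The arm

A 7-joint arm with a two-finger parallel gripper is mounted at the origin on the work surface. World frame = base frame: x ahead of the robot, y to its left, z up, the work surface at z = 0. Lengths are in m, angles in degrees, forces in N, time in s.
With the tool pointing down it reaches from about 0.35 to 0.9 m from the base axis. Payload 7.2 kg.
Tool frame: the origin (TCP) lies between the finger pads; the fingertips stand 14 mm ahead of it and the grasp point (between the pads) lies 5 mm behind it (env.tips_ahead is the distance from the TCP to the fingertips, in m); z points along the fingers, x is the direction in which the jaws open and shut, and the axes are right-handed (so a half turn about z gives the same grasp; the last joint's range is limited). The gripper opens to 88 mm and grips with 3 to 60 N. Pads are 20 mm wide; open, the fingers measure 115 mm over their backs; the gripper's body (75 mm by 178 mm) begins 61 mm behind the grasp point.
Start: joints at [66.108, 23.554, -0.728, 91.456, 0.321, 64.991, -4.71], TCP at [0.214, -0.587, 0.199] pointing down, gripper open.
Joint ranges: [-169.25, 169.25], [-16.82, 113.86], [-84.01, 82.57], [7.8, 145.47], [-59.2, 239.2], [7.22, 106.19], [-163.78, 163.78]. Speed limits (degrees/s): [136.94, 136.94, 172.46, 172.46, 180, 180, 180].

### API

Orientations are given as a 3x3 rotation matrix whose columns are the frame's x, y, z axes.
In Python, from plant import env gives the robot as it stands. The module is installed in compiled form; this text tells all that it offers.
- The arm moves only by the tool jog_arm, never from a script. Its argument "targets" is one flat list of numbers, 7 for each row, row after row: the shift along the tool's x, y, z in cm, then the turn, a rotation vector about the tool's x, y, z in degrees, then the finger opening in cm, from 0 to 8.78. In form: [dx, dy, dz, wx, wy, wz, grip, dx, dy, dz, wx, wy, wz, grip, ...]. A call has 1 to 5 rows; each row is the pose to reach, as a shift and turn from the pose commanded when the call began, along the tool's axes at that moment; what a row does not reach only later rows make up. A row lasts 1/10 s, in which the tool goes at most 50 mm and 8.59 degrees, less where a joint would pass 70% of its speed; a pose out of reach is approached as far as the arm can. A call with a gripper value outside its range is refused whole. The fingers move at their own pace and stop on an object; "grip_force" is the grip in N (left out, the last holds). Time passes only in rows, so rows that repeat a pose let the fingers close. It gives the time, the measured TCP pose, the force and the opening at its end, in the units of the state.
- env.get_obs(): the state, without advancing time (a new reading comes with each control period).
- env.camera(name): name is "side" or "top" or "wrist"; returns (picture, depth): 420x560x3 uint8, red, green, blue; 420x560 float32, m along the optical axis (not along the pixel's ray), 0 where there is no reading.
- env.get_calibration(name): a dict with "K" (3x3 intrinsics, pixels), "rvec" (rotation vector, rad) and "tvec" (3), from world to camera coordinates, as OpenCV has them; the wrist camera has in their place "mount" (4x4, takes a point from camera to tool coordinates, whose origin is the TCP and whose axes are the tool frame's). Camera axes: x right, y down, z forward; pixel columns grow to the right and rows downward; lengths in m; the calibration is good to about 2 mm. A picture is of the moment at which its call begins: read the wrist's pose just before it. get_calibration takes no time and is no camera call.
- env.sign_off(): hands the job in, once; it reports no verdict.
The state is a dict: "time_s": time; "q": joint angles; "joint_velocities": joint speeds; "joint_efforts": joint torques, N m; "tcp_pos": TCP position; "orientation": TCP orientation; "wrist_force": force on the tool from outside, world axes, zero at the start; "ft_torque": the same for the moment, N m; "width": opening from 0.0 (shut) to 1.0 (fully open).
Only numpy, scipy, OpenCV 4.12 (cv2) and the standard library are available. Lean on these libraries where they do the work, as an engineer would, in place of code of your own. Each camera call takes 0.05 s, during which the arm holds its last target.

## Working session

There is one attempt and no reset: what is moved stays moved. The work goes in short steps, Python scripts to look and compute and a tool call to move; the robot and the scene stay as the last step left them, time stands still between calls to the robot, and variables do not carry over. Pictures are saved under pics/ and viewed, and the job is handed in when it is done.

Besides the shell and the picture viewer there is one more tool, called by a JSON object that holds its "method" and its "body", one argument or row to a line. jog_arm: Moves the arm, as the interface text tells. Its arguments: {"type":"object","properties":{"targets":{"type":"array"},"grip_force":{"type":"number"}},"required":["targets"]}

```bash
mkdir -p pics; ls; python3 - <<'E'
from plant import env
import cv2,numpy as np
o=env.get_obs();print(o['time_s'],o['tcp_pos'],o['orientation'],o['width'])
for n in ['side','top']:
    im,d=env.camera(n);cv2.imwrite(f'pics/{n}0.png',im[:,:,::-1]);np.savez(f'{n}0.npz',im=im,d=d)
    print(n,env.get_calibration(n))
print(env.get_calibration('wrist'))
E
```

```text
pics
0.0 [ 0.21338285 -0.58686682  0.19850434] [[ 3.41790966e-01 -9.39775781e-01 -6.46040561e-04]
 [-9.39774617e-01 -3.41791561e-01  1.48262811e-03]
 [-1.61414921e-03  1.00383625e-04 -9.99998692e-01]] 1.0017105266778836
side {'K': array([[417.48570794,   0.        , 270.79849809],
       [  0.        , 417.48570794, 210.79180378],
       [  0.        ,   0.        ,   1.        ]]), 'rvec': array([ 2.46276283, -0.3206998 ,  0.13011403]), 'tvec': array([-0.57336133,  0.14868352,  1.1209166 ])}
top {'K': array([[485.01412841,   0.        , 291.68845609],
       [  0.        , 485.01412841, 218.29342218],
       [  0.        ,   0.        ,   1.        ]]), 'rvec': array([ 2.14040675, -2.13525729,  0.17074404]), 'tvec': array([-0.02780434,  0.57928715,  1.50362772])}
{'K': array([[320.36240029,   0.        , 282.81828973],
       [  0.        , 320.36240029, 207.44285459],
       [  0.        ,   0.        ,   1.        ]]), 'mount': array([[ 9.99998912e-01,  6.18313450e-04,  1.33957806e-03,
         1.52064754e-04],
       [-9.60830044e-04,  9.61940801e-01,  2.73256239e-01,
        -7.47908827e-02],
       [-1.11963678e-03, -2.73257229e-01,  9.61940348e-01,
        -1.85120474e-01],
       [ 0.00000000e+00,  0.00000000e+00,  0.00000000e+00,
         1.00000000e+00]])}
```

View pics/side0.png

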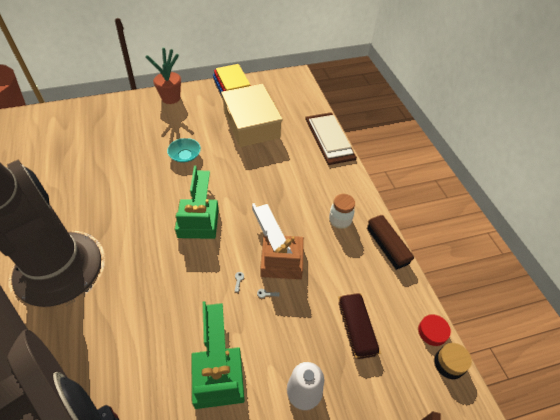

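View pics/top0.png

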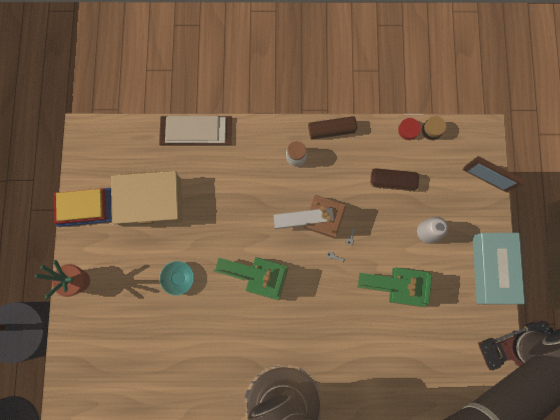

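```bash
cat > h.py <<'E'
import cv2,numpy as np
from plant import env
def cal(n):
    c=env.get_calibration(n);R=cv2.Rodrigues(c['rvec'])[0];return c['K'],R,np.array(c['tvec'])
def ray(n,u,v,z):
    K,R,t=cal(n);d=R.T@np.linalg.inv(K)@np.array([u,v,1.]);o=-R.T@t
    return o+d*(z-o[2])/d[2]
def proj(n,P):
    K,R,t=cal(n);p=K@(R@np.array(P)+t);return p[:2]/p[2]
def depthpts(n,d):
    K,R,t=cal(n);v,u=np.mgrid[:420,:560];p=np.stack([(u-K[0,2])/K[0,0]*d,(v-K[1,2])/K[1,1]*d,d],-1)
    return (p-t)@R
E
python3 - <<'E'
from h import *
t=np.load('top0.npz');s=np.load('side0.npz')
a=cv2.resize(t['im'][170:290,250:390],None,fx=5,fy=5,interpolation=cv2.INTER_CUBIC)
cv2.imwrite('pics/topz.png',a[:,:,::-1])
a=cv2.resize(s['im'][190:310,220:340],None,fx=5,fy=5,interpolation=cv2.INTER_CUBIC)
cv2.imwrite('pics/sidez.png',a[:,:,::-1])
P=depthpts('top',t['d'])
sub=P[170:270,250:390]
for lo,hi in [(.040,.0465),(.0465,.053),(.06,.075),(.075,.085),(.088,.1)]:
    m=(P[...,2]>lo)&(P[...,2]<hi);m[:170]=0;m[245:]=0;m[:,:260]=0;m[:,352:]=0
    print(lo,m.sum(),P[m].mean(0) if m.any() else '')
    if m.sum()>5: print(cv2.minAreaRect(P[m][:,:2].astype(np.float32)))
print(P[216,290],P[260,360])
E
```

```text
0.04 534 [ 0.58942226 -0.10851445  0.04387843]
((0.5971221327781677, -0.08147317171096802), (0.2252458781003952, 0.12234339118003845), 81.93162536621094)
0.0465 606 [ 0.58366799 -0.08135242  0.0491855 ]
((0.5958841443061829, -0.08227614313364029), (0.22089698910713196, 0.1231432855129242), 81.90956115722656)
0.06 114 [ 0.56335962 -0.0616319   0.06888207]
((0.5799393653869629, -0.07287377864122391), (0.19965709745883942, 0.08343880623579025), 85.93741607666016)
0.075 56 [ 0.58333635 -0.12575112  0.07771322]
((0.5783292651176453, -0.08299946784973145), (0.18054303526878357, 0.07719375193119049), 85.47256469726562)
0.088 130 [ 0.57514609 -0.17024899  0.09383519]
((0.5754578709602356, -0.1708081215620041), (0.015911074355244637, 0.08782763034105301), 71.11096954345703)
[ 0.58708319 -0.0209825   0.04453243] [ 0.45012689 -0.24847417  0.00059515]
```

View pics/topz.png

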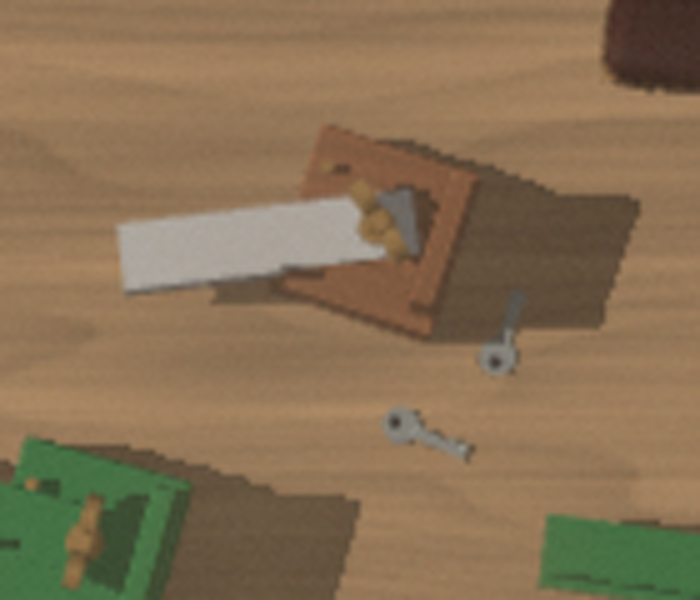

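View pics/sidez.png

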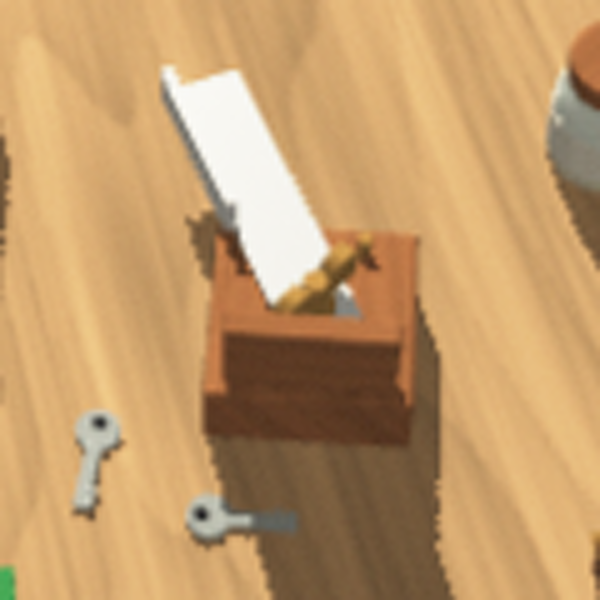

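```bash
python3 - <<'E'
from h import *
t=np.load('top0.npz');s=np.load('side0.npz')
for n,D in (('top',t),('side',s)):
    im=D['im'].astype(int);hsv=cv2.cvtColor(D['im'],cv2.COLOR_RGB2HSV)
    P=depthpts(n,D['d'])
    near=np.hypot(P[...,0]-.589,P[...,1]+.132)
    m=(P[...,2]>.089)&(P[...,2]<.1)&(near<.08);r=cv2.minAreaRect(P[m][:,:2].astype(np.float32));print(n,'post',r,P[m].mean(0))
    m=(hsv[...,1]<60)&(near<.2)&(P[...,2]>.046)&(P[...,2]<.053);q=P[m][:,:2]
    print('plate',m.sum(),cv2.minAreaRect(q.astype(np.float32)),np.linalg.eigh(np.cov(q.T))[1][:,1],q.mean(0))
    m=(near<.18)&(P[...,2]>.062)&(P[...,2]<.075)&(P[...,1]>-.09);q=P[m][:,:2]
    print('flange',m.sum(),np.linalg.eigh(np.cov(q.T))[1][:,1],q.mean(0),q.min(0),q.max(0))
    m=(near<.034)&(P[...,2]>.060)&(P[...,2]<.085);q=P[m][:,:2]
    print('wings',m.sum(),cv2.minAreaRect(q.astype(np.float32)),np.linalg.eigh(np.cov(q.T))[1][:,1],P[m].mean(0))
E
```

```text
top post ((0.5754736065864563, -0.17076097428798676), (0.015803994610905647, 0.08782850950956345), 71.10334777832031) [ 0.57592506 -0.17037667  0.09404383]
plate 434 ((0.6645711064338684, -0.048148080706596375), (0.21637208759784698, 0.18993225693702698), 10.012600898742676) [-0.15829367  0.98739208] [ 0.58688479 -0.05802142]
flange 66 [-0.12185399  0.99254804] [ 0.5540728  -0.01918353] [ 0.54513597 -0.06828866] [0.5617707  0.02921677]
wings 76 ((0.5882893800735474, -0.13210012018680573), (0.060653116554021835, 0.02361920103430748), 46.050880432128906) [-0.83996748 -0.54263674] [ 0.58800347 -0.13214369  0.07446809]
side post ((0.573486864566803, -0.17334428429603577), (0.017215149477124214, 0.08794566243886948), 71.8218765258789) [ 0.57355018 -0.17456911  0.09348775]
plate 533 ((0.6476593017578125, -0.07655490934848785), (0.1533932089805603, 0.24775946140289307), 70.470947265625) [-0.46024445  0.88779223] [ 0.58836349 -0.05384794]
flange 93 [-0.12817443  0.99175164] [ 0.5528433  -0.02658819] [ 0.5438099  -0.07472939] [0.56204541 0.02429974]
wings 111 ((0.5877881646156311, -0.1346149742603302), (0.05558396503329277, 0.012138886377215385), 32.12879180908203) [-0.85677791 -0.51568558] [ 0.58903551 -0.13522117  0.07357696]
```

{"method": "jog_arm", "body": {
  "targets": [-16.3, -18.25, 0, 0, 0, 5, 0, -16.3, -18.25, 0, 0, 0, 5, 0, -16.3, -18.25, 0, 0, 0, 5, 0, -16.3, -18.25, 0, 0, 0, 5, 0, -16.3, -18.25, 0, 0, 0, 5, 0],
  "grip_force": 20
}}

```text
time_s: 0.6
tcp_pos: [0.3301, -0.3694, 0.1992]
orientation: [[0.259, -0.966, -0.0], [-0.966, -0.259, 0.0], [-0.0, 0.0, -1.0]]
wrist_force: [0.5, -0.7, 0.7]
width: 0.582
```

```bash
cat >> h.py <<'E'
from scipy.spatial.transform import Rotation as Ro
def plan(targets,R0=None,p0=None):
    """targets: (x,y,z,yaw deg of tool x)"""
    o=env.get_obs();p=np.array(o['tcp_pos']) if p0 is None else p0;R=np.array(o['orientation']) if R0 is None else R0
    for x,y,z,w in targets:
        c,s=np.cos(np.radians(w)),np.sin(np.radians(w))
        T=np.array([[c,s,0],[s,-c,0],[0,0,-1]])
        d=R.T@(np.array([x,y,z])-p)*100;r=Ro.from_matrix(R.T@T).as_rotvec(degrees=True)
        print(np.round(d,2),np.round(r,1))
A=np.array([.5885,-.133]);YAW=-18.8
def rk(r,ang): # polar in rack frame -> world
    a=np.radians(ang+YAW);return A+r*np.array([np.cos(a),np.sin(a)])
E
python3 -c "
from h import *
plan([(.5146,-.0264,.2,-83)])"
```

```text
[-28.34 -26.71  -0.07] [0. 0. 8.]
```

{"method": "jog_arm", "body": {
  "targets": [-28.3, -26.7, 0, 0, 0, 8, 0, -28.3, -26.7, 0, 0, 0, 8, 0, -28.3, -26.7, 0, 0, 0, 8, 0, -28.3, -26.7, 0, 0, 0, 8, 0, -28.3, -26.7, 0, 0, 0, 8, 0]
}}

```text
time_s: 1.1
tcp_pos: [0.4465, -0.1538, 0.1994]
orientation: [[0.121, -0.993, 0.0], [-0.993, -0.121, -0.0], [0.0, -0.0, -1.0]]
wrist_force: [-0.0, -0.1, 0.2]
width: 0.126
```

```bash
python3 -c "
from h import *
plan([(.5146,-.0264,.2,-83)])"
```

```text
[-11.82  -8.31  -0.06] [-0. -0. -0.]
```

{"method": "jog_arm", "body": {
  "targets": [-11.8, -8.3, 0, 0, 0, 0, 0, -11.8, -8.3, 0, 0, 0, 0, 0, -11.8, -8.3, 0, 0, 0, 0, 0, -11.8, -8.3, 0, 0, 0, 0, 0]
}}

```text
time_s: 1.5
tcp_pos: [0.5159, -0.0216, 0.1992]
orientation: [[0.13, -0.991, 0.001], [-0.991, -0.13, 0.003], [-0.003, -0.001, -1.0]]
wrist_force: [-1.0, -0.2, 1.3]
width: 0.006
```

```bash
python3 - <<'E'
from h import *
o=env.get_obs();print(o['time_s'],o['tcp_pos'],o['width'])
im,d=env.camera('wrist');np.savez('w1.npz',im=im,d=d,p=o['tcp_pos'],R=o['orientation'])
cv2.imwrite('pics/w1.png',im[:,:,::-1])
E
```

```text
1.5 [ 0.51590535 -0.02163802  0.19918589] 0.00578789164503727
```

View pics/w1.png

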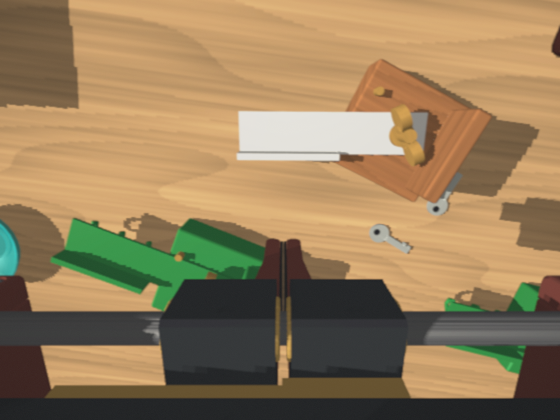

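```bash
cat >> h.py <<'E'
def wpts(d,p,R):
    c=env.get_calibration('wrist');K=c['K'];M=c['mount'];v,u=np.mgrid[:420,:560]
    q=np.stack([(u-K[0,2])/K[0,0]*d,(v-K[1,2])/K[1,1]*d,d],-1)@M[:3,:3].T+M[:3,3]
    return q@np.array(R).T+p
def pca(q):
    w,V=np.linalg.eigh(np.cov(q.T));v=V[:,1];return np.degrees(np.arctan2(v[1],v[0]))%180
E
python3 - <<'E'
from h import *
D=np.load('w1.npz');P=wpts(D['d'],D['p'],D['R']);hsv=cv2.cvtColor(D['im'],cv2.COLOR_RGB2HSV)
near=np.hypot(P[...,0]-A[0],P[...,1]-A[1]);P[230:]=np.nan;Z=P[...,2]
print('table',np.nanmedian(Z[20:60,150:300]))
m=(Z>.089)&(Z<.1)&(near<.08);r=cv2.minAreaRect(P[m][:,:2].astype(np.float32));print('post',r,m.sum())
m=(hsv[...,1]<60)&(near<.2)&(Z>.046)&(Z<.053);q=P[m][:,:2];print('plate',m.sum(),cv2.minAreaRect(q.astype(np.float32)),pca(q),np.median(Z[m]))
m=(near<.18)&(Z>.062)&(Z<.075)&(P[...,1]>-.09);q=P[m][:,:2];print('flange',m.sum(),cv2.minAreaRect(q.astype(np.float32)),pca(q),np.median(Z[m]))
m=(near<.036)&(Z>.060)&(Z<.085);q=P[m][:,:2];print('wings',m.sum(),cv2.minAreaRect(q.astype(np.float32)),pca(q))
E
```

```text
table -0.0003219991854331028
post ((0.5758303999900818, -0.17055639624595642), (0.016863640397787094, 0.09001611173152924), 71.11132049560547) 1944
plate 6621 ((0.5775981545448303, -0.06440572440624237), (0.0489378459751606, 0.19129236042499542), 7.135867595672607) 97.0684174043451 0.04884781686288833
flange 757 ((0.554035484790802, -0.020847827196121216), (0.006442023906856775, 0.09982398897409439), 7.325133800506592) 97.23622358534351 0.0697146595070896
wings 1443 ((0.5869655609130859, -0.1355653554201126), (0.06258336454629898, 0.04003114625811577), 64.98285675048828) 53.70013767801252
```

```bash
python3 - <<'E'
from h import *
t=np.load('top0.npz');P=depthpts('top',t['d']);hsv=cv2.cvtColor(t['im'],cv2.COLOR_RGB2HSV)
m=(hsv[...,0]>45)&(hsv[...,0]<80)&(hsv[...,1]>100)&(P[...,2]>.01);m[:,:200]=0
q=P[m];print(m.sum(),q[:,0].max(),q[q[:,1]>-.2].max(0))
for c in [(.516,-.022),(.5,-.08)]:
  d=np.hypot(q[:,0]-c[0],q[:,1]-c[1]);print(d.min(),q[d.argmin()])
print(proj('top',(.516,-.022,.05)))
D=np.load('w1.npz');P=wpts(D['d'],D['p'],D['R']);P[230:]=np.nan;Z=P[...,2];near=np.hypot(P[...,0]-.589,P[...,1]+.132)
m=(near<.034)&(Z>.074)&(Z<.083);q=P[m][:,:2];print('wings',m.sum(),cv2.minAreaRect(q.astype(np.float32)),pca(q))
E
```

```text
1558 0.4494846875138778 [0.44948469 0.19631942 1.5766841 ]
0.09050239415523889 [ 0.42762359 -0.00249887  0.04072728]
0.10158580973068035 [ 0.42455247 -0.0119754   0.0398344 ]
[290.24753597 237.85374582]
wings 746 ((0.5936028361320496, -0.1408441960811615), (0.05933409929275513, 0.03285127878189087), 34.989986419677734) 41.018155313340856
```

{"method": "jog_arm", "body": {
  "targets": [0, 0, 4.5, 0, 0, 0, 0, 0, 0, 9, 0, 0, 0, 0, 0, 0, 13.2, 0, 0, 0, 0, 0, 0, 13.2, 0, 0, 0, 0]
}}

```text
time_s: 1.95
tcp_pos: [0.5094, -0.0302, 0.0627]
orientation: [[0.12, -0.993, -0.01], [-0.993, -0.12, -0.0], [-0.001, 0.01, -1.0]]
wrist_force: [-0.5, -1.0, 0.1]
width: 0.003
```

```bash
sed -i 's/^A=.*/A=np.array([.589,-.132]);YAW=-18.9/' h.py; python3 - <<'E'
from h import *
T=[]
def tgt(th,off,along=.115):
    a=np.radians(71.1+th);u=np.array([np.cos(a),np.sin(a)]);n=np.array([-u[1],u[0]])
    p=A+along*u+off*n;return (p[0],p[1],.067,71.1+th-180)
plan([tgt(26,.045)]+[tgt(t,.034) for t in (26,21,16,11,6,3,0,-2)])
E
```

```text
[-0.42 -2.14 -0.45] [ 0.6  0.1 -0.2]
[-0.42 -3.24 -0.47] [ 0.6  0.1 -0.2]
[-0.68 -4.25 -0.48] [0.6 0.  4.8]
[-0.85 -5.28 -0.49] [0.6 0.  9.8]
[-0.92 -6.33 -0.5 ] [ 0.6 -0.  14.8]
[-0.91 -7.37 -0.51] [ 0.6 -0.  19.8]
[-0.85 -8.   -0.51] [ 0.6 -0.1 22.8]
[-0.77 -8.62 -0.52] [ 0.6 -0.1 25.8]
[-0.69 -9.03 -0.52] [ 0.6 -0.1 27.8]
```

{"method": "jog_arm", "body": {
  "targets": [-0.4, -1.0, 0, 0, 0, 0, 0, -0.4, -1.0, 0, 0, 0, 0, 0, -0.4, -1.0, 0, 0, 0, 0, 0]
}}

```text
time_s: 2.25
tcp_pos: [0.5255, -0.0232, 0.0695]
orientation: [[0.122, -0.993, 0.004], [-0.993, -0.122, -0.0], [0.001, -0.004, -1.0]]
wrist_force: [-0.3, 0.2, -0.1]
width: 0.008
```

```bash
cat >> h.py <<'E'
def tgt(th,off,along=.115,z=.067):
    a=np.radians(71.1+th);u=np.array([np.cos(a),np.sin(a)]);n=np.array([-u[1],u[0]])
    p=A+along*u+off*n;return (p[0],p[1],z,71.1+th-180)
E
python3 - <<'E'
from h import *
print(env.get_obs()['tcp_pos'],env.get_obs()['wrist_force'])
plan([tgt(26,.045)]+[tgt(t,.034) for t in (26,21,16,11,6,3,0,-2)])
E
```

```text
[ 0.52546277 -0.02323037  0.06954035] [-0.27931141  0.17112625 -0.13639107]
[ 0.08 -0.46  0.26] [-0.2 -0.  -0.1]
[ 0.08 -1.56  0.26] [-0.2 -0.  -0.1]
[-0.18 -2.57  0.26] [-0.2 -0.   4.9]
[-0.34 -3.61  0.27] [-0.2 -0.   9.9]
[-0.42 -4.65  0.27] [-0.2 -0.  14.9]
[-0.4  -5.7   0.27] [-0.2 -0.  19.9]
[-0.35 -6.32  0.28] [-0.2  0.  22.9]
[-0.26 -6.94  0.28] [-0.2  0.  25.9]
[-0.19 -7.36  0.28] [-0.2  0.  27.9]
```

{"method": "jog_arm", "body": {
  "targets": [0.1, -0.8, 0.2, 0, 0, 0, 0, 0.1, -1.5, 0.2, 0, 0, 0, 0, 0, -2.0, 0.2, 0, 0, 2.5, 0, -0.2, -2.6, 0.2, 0, 0, 5, 0, -0.25, -3.1, 0.2, 0, 0, 7.5, 0]
}}

```text
time_s: 2.75
tcp_pos: [0.5551, -0.0168, 0.0657]
orientation: [[-0.011, -1.0, 0.001], [-1.0, 0.011, 0.0], [-0.0, -0.001, -1.0]]
wrist_force: [-1.1, -0.0, -0.1]
width: 0.005
```

```bash
python3 - <<'E'
from h import *
print(env.get_obs()['tcp_pos'],env.get_obs()['wrist_force'])
plan([tgt(t,.034) for t in (18.5,16,11,6,3,0,-2)])
E
```

```text
[ 0.55507486 -0.01676722  0.06569488] [-1.13757391 -0.00165975 -0.10139734]
[-0.   -0.07 -0.13] [-0.   0.  -0.2]
[-0.14 -0.58 -0.13] [-0.   0.   2.3]
[-0.35 -1.6  -0.13] [-0.   0.   7.3]
[-0.47 -2.64 -0.13] [-0.   0.  12.3]
[-0.5  -3.27 -0.13] [-0.   0.  15.3]
[-0.5  -3.9  -0.13] [-0.   0.  18.3]
[-0.48 -4.31 -0.13] [-0.   0.  20.3]
```

{"method": "jog_arm", "body": {
  "targets": [-0.15, -0.6, 0, 0, 0, 2.5, 0, -0.25, -1.1, 0, 0, 0, 5, 0, -0.35, -1.6, 0, 0, 0, 7.5, 0, -0.4, -2.1, 0, 0, 0, 10, 0, -0.45, -2.6, 0, 0, 0, 12.5, 0]
}}

```text
time_s: 3.25
tcp_pos: [0.581, -0.0127, 0.0656]
orientation: [[-0.227, -0.974, 0.001], [-0.974, 0.227, -0.0], [-0.0, -0.001, -1.0]]
wrist_force: [0.8, -0.1, -0.2]
width: 0.006
```

{"method": "jog_arm", "body": {
  "targets": [0, -0.4, 0, 0, 0, 2, 0, 0.05, -0.7, 0, 0, 0, 3.5, 0, 0.1, -1.0, 0, 0, 0, 5, 0, 0.1, -1.2, 0, 0, 0, 6, 0, 0.1, -1.2, 0, 0, 0, 6, 0]
}}

```text
time_s: 3.75
tcp_pos: [0.5917, -0.0166, 0.0653]
orientation: [[-0.327, -0.945, 0.0], [-0.945, 0.327, -0.0], [0.0, -0.0, -1.0]]
wrist_force: [-0.6, 1.3, 0.9]
width: 0.004
```

```bash
python3 - <<'E'
from h import *
print(env.get_obs()['tcp_pos'],env.get_obs()['wrist_force'])
plan([tgt(t,.034) for t in (3,0,-2)])
E
```

```text
[ 0.59174276 -0.01662169  0.06532745] [-0.63808581  1.29818589  0.90612747]
[-0.3   0.52 -0.17] [-0.  -0.  -3.2]
[-0.5  -0.08 -0.17] [-0.  -0.  -0.2]
[-0.61 -0.48 -0.17] [-0.  -0.   1.8]
```

{"method": "jog_arm", "body": {
  "targets": [0, -0.15, 0, 0, 0, 0, 0, 0, -0.3, 0, 0, 0, 0, 0, 0, -0.3, 0, 0, 0, 0, 0]
}}

```text
time_s: 4.05
tcp_pos: [0.5945, -0.0175, 0.0654]
orientation: [[-0.326, -0.945, 0.0], [-0.945, 0.326, -0.0], [0.0, -0.0, -1.0]]
wrist_force: [0.8, 0.4, 0.6]
width: 0.006
```

{"method": "jog_arm", "body": {
  "targets": [0, -0.2, 0, 0, 0, 0, 0, 0, -0.3, 0, 0, 0, 0, 0, 0, -0.3, 0, 0, 0, 0, 0]
}}

```text
time_s: 4.35
tcp_pos: [0.5974, -0.0185, 0.0654]
orientation: [[-0.326, -0.945, 0.0], [-0.945, 0.326, -0.0], [0.0, -0.0, -1.0]]
wrist_force: [-0.4, -0.8, 0.3]
width: 0.005
```

```bash
cat > look.py <<'E'
import sys
from h import *
n=sys.argv[1]
o=env.get_obs();print(o['time_s'],o['tcp_pos'])
im,d=env.camera('wrist');np.savez(n+'.npz',im=im,d=d,p=o['tcp_pos'],R=o['orientation'])
cv2.imwrite(f'pics/{n}.png',im[:,:,::-1])
E
python3 look.py w2
```

```text
4.35 [ 0.59739879 -0.01853856  0.06535057]
```

View pics/w2.png

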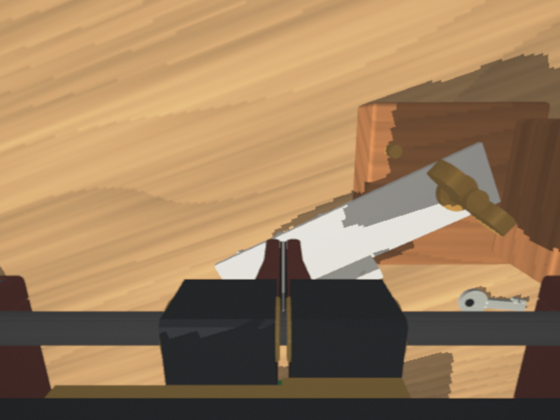

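```bash
python3 - <<'E'
from h import *
D=np.load('w2.npz');P=wpts(D['d'],D['p'],D['R']);Z=P[...,2]
hsv=cv2.cvtColor(D['im'],cv2.COLOR_RGB2HSV)
for u,v in [(350,225),(330,250),(230,268),(375,270),(400,180),(480,150),(500,180),(285,245),(285,260),(270,245),(540,160),(450,190)]: print(u,v,P[v,u],D['im'][v,u])
im,d=env.camera('side');cv2.imwrite('pics/side1.png',cv2.resize(im[150:320,180:380],None,fx=4,fy=4,interpolation=cv2.INTER_CUBIC)[:600,:800,::-1])
E
```

```text
350 225 [ 0.58816352 -0.06290048  0.04903746] [171 169 161]
330 250 [ 0.57548569 -0.04519088  0.04943766] [229 226 221]
230 268 [0.58444684 0.02431279 0.04790963] [229 226 220]
375 270 [ 0.563052   -0.06749991  0.07002178] [201 197 188]
400 180 [ 0.60699971 -0.1013195   0.04898941] [136 134 130]
480 150 [ 0.60912695 -0.15318761  0.0482974 ] [138 136 132]
500 180 [ 0.58448676 -0.16425193  0.04473794] [105  73  48]
285 245 [ 0.60638495 -0.02314958  0.09387919] [64 59 57]
285 260 [ 0.60650475 -0.02303872  0.11236641] [51 49 49]
270 245 [ 0.61082661 -0.01656139  0.09884347] [71 43 39]
540 160 [ 0.59949293 -0.17128619  0.07151001] [93 66 44]
450 190 [ 0.59965215 -0.11961718  0.0735959 ] [101  79  46]
```

View pics/side1.png

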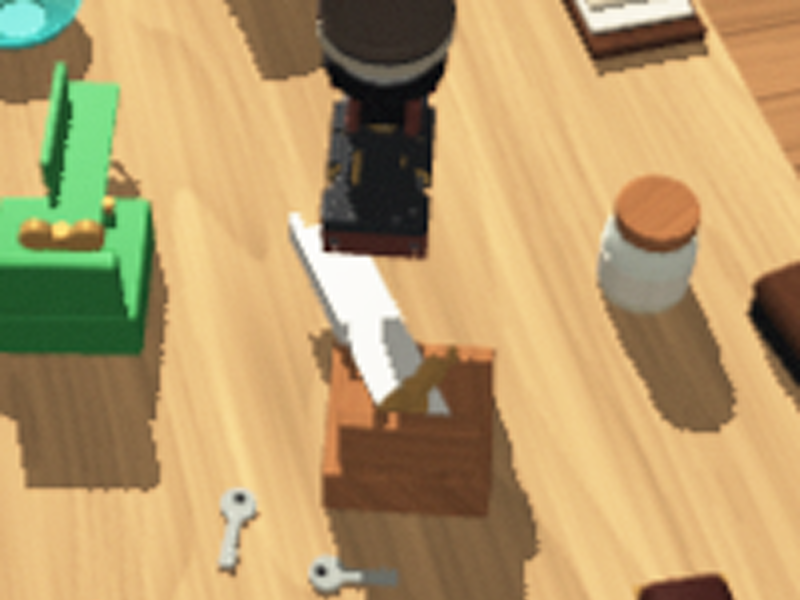

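```bash
python3 - <<'E'
from h import *
print(env.tips_ahead)
D=np.load('w2.npz');P=wpts(D['d'],D['p'],D['R']);T=(P-D['p'])@D['R']
for v in range(205,300,6): print(v,[tuple(np.round(T[v,u]*1000).astype(int)) for u in (262,272,283,284,295,305)])
E
```

```text
0.014
205 [(np.int64(-16), np.int64(-6), np.int64(65)), (np.int64(-8), np.int64(-6), np.int64(66)), (np.int64(1), np.int64(-6), np.int64(65)), (np.int64(1), np.int64(-6), np.int64(65)), (np.int64(10), np.int64(-6), np.int64(65)), (np.int64(18), np.int64(-6), np.int64(66))]
211 [(np.int64(-17), np.int64(-1), np.int64(66)), (np.int64(-8), np.int64(-1), np.int64(66)), (np.int64(1), np.int64(-1), np.int64(66)), (np.int64(1), np.int64(-1), np.int64(65)), (np.int64(10), np.int64(-1), np.int64(65)), (np.int64(18), np.int64(-1), np.int64(65))]
217 [(np.int64(-17), np.int64(4), np.int64(65)), (np.int64(-8), np.int64(4), np.int64(66)), (np.int64(1), np.int64(4), np.int64(66)), (np.int64(1), np.int64(4), np.int64(66)), (np.int64(10), np.int64(4), np.int64(66)), (np.int64(19), np.int64(4), np.int64(65))]
223 [(np.int64(-17), np.int64(9), np.int64(65)), (np.int64(-8), np.int64(9), np.int64(65)), (np.int64(1), np.int64(9), np.int64(65)), (np.int64(1), np.int64(9), np.int64(64)), (np.int64(10), np.int64(10), np.int64(66)), (np.int64(15), np.int64(-6), np.int64(18))]
229 [(np.int64(-17), np.int64(14
[... 2561 characters left out ...]
-54)), (np.int64(1), np.int64(-9), np.int64(-67)), (np.int64(3), np.int64(-34), np.int64(-111)), (np.int64(6), np.int64(-34), np.int64(-111))]
289 [(np.int64(-5), np.int64(-33), np.int64(-112)), (np.int64(-3), np.int64(-34), np.int64(-114)), (np.int64(0), np.int64(1), np.int64(-54)), (np.int64(1), np.int64(-10), np.int64(-74)), (np.int64(3), np.int64(-34), np.int64(-115)), (np.int64(6), np.int64(-34), np.int64(-114))]
295 [(np.int64(-5), np.int64(-33), np.int64(-116)), (np.int64(-2), np.int64(-34), np.int64(-117)), (np.int64(0), np.int64(4), np.int64(-55)), (np.int64(1), np.int64(-10), np.int64(-77)), (np.int64(3), np.int64(-33), np.int64(-116)), (np.int64(6), np.int64(-33), np.int64(-116))]
```

```bash
python3 - <<'E'
from h import *
o=env.get_obs();p=np.array(o['tcp_pos']);R=np.array(o['orientation'])
for z in (.014,0,-.02,-.04,-.06):
  print(z,[(np.round((proj('side',p+R@np.array([x,y,z]))-[180,150])*4)) for x,y in ((-.0135,-.01),(.0135,-.01),(.0135,.01))])
im,d=env.camera('side');P=depthpts('side',d);T=(P-p)@R
for r in range(196,222,3): print(r,[tuple((T[r,c]*1000).round().astype(int).tolist()) for c in (264,270,274,280,285)])
E
```

```text
0.014 [array([391., 248.]), array([389., 279.]), array([360., 277.])]
0 [array([391., 236.]), array([389., 266.]), array([360., 265.])]
-0.02 [array([392., 218.]), array([390., 249.]), array([361., 247.])]
-0.04 [array([393., 199.]), array([391., 230.]), array([361., 229.])]
-0.06 [array([394., 181.]), array([392., 212.]), array([361., 210.])]
196 [(64, 23, -146), (63, 9, -146), (63, -1, -146), (60, -15, -145), (36, -28, -117)]
199 [(73, 22, -145), (74, 8, -147), (70, -2, -143), (70, -16, -145), (69, -28, -145)]
202 [(83, 22, -145), (83, 7, -147), (80, -2, -145), (78, -16, -144), (81, -28, -148)]
205 [(92, 21, -146), (89, 7, -144), (88, -3, -143), (89, -17, -145), (90, -29, -147)]
208 [(88, 21, -129), (89, 7, -132), (89, -3, -132), (90, -17, -136), (91, -29, -138)]
211 [(83, 22, -111), (83, 7, -112), (82, -3, -112), (81, -18, -113), (84, -30, -117)]
214 [(-5, 28, 17), (-11, 12, 22), (-45, 1, 66), (-48, -16, 67), (82, -30, -103)]
217 [(6, 27, 16), (3, 11, 18), (-38, 1, 70), (-34, -17, 64), (-37, -32, 66)]
220 [(14, 27, 19), (13, 10, 19), (12, -1, 19), (-24, -18, 65), (-27, -32, 68)]
```

```bash
python3 - <<'E'
from h import *
plan([tgt(26,.06,z=.066),tgt(26,.06,z=.034)])
E
```

```text
[ 3.32  7.52 -0.07] [  0.   -0.  -26.1]
[3.32 7.52 3.13] [  0.   -0.  -26.1]
```

{"method": "jog_arm", "body": {
  "targets": [1.6, 3.8, 0, 0, 0, -8, 0, 3.3, 7.5, 0, 0, 0, -16, 0, 3.3, 7.5, 0, 0, 0, -24, 0, 3.3, 7.5, 0, 0, 0, -26, 0, 3.3, 7.5, 0, 0, 0, -26, 0]
}}

```text
time_s: 5.0
tcp_pos: [0.5155, -0.0253, 0.0656]
orientation: [[0.122, -0.993, 0.0], [-0.993, -0.122, -0.0], [0.0, -0.0, -1.0]]
wrist_force: [0.4, -0.7, 0.6]
width: 0.005
```

{"method": "jog_arm", "body": {
  "targets": [0, 0, 1.6, 0, 0, 0, 0, 0, 0, 3.1, 0, 0, 0, 0, 0, 0, 3.1, 0, 0, 0, 0, 0, 0, 3.1, 0, 0, 0, 0]
}}

```text
time_s: 5.4
tcp_pos: [0.5156, -0.025, 0.0344]
orientation: [[0.121, -0.993, -0.0], [-0.993, -0.121, 0.0], [-0.0, 0.0, -1.0]]
wrist_force: [0.1, 0.5, 0.6]
width: 0.009
```

```bash
python3 look.py w3; python3 - <<'E'
from h import *
D=np.load('w3.npz');P=wpts(D['d'],D['p'],D['R']);T=(P-D['p'])@D['R']
for v in range(205,250,4): print(v,[tuple((T[v,u]*1000).round().astype(int).tolist()) for u in (272,283,295)])
plan([tgt(26,.04,z=.034)]+[tgt(t,.035,z=.034) for t in (26,21,16,11,6,3,0,-2)])
E
```

```text
5.4 [ 0.51562738 -0.02499692  0.03440919]
205 [(-7, -14, 34), (1, -14, 34), (9, -14, 35)]
209 [(-7, -11, 36), (1, -12, 34), (9, -11, 35)]
213 [(-7, -9, 34), (1, -8, 35), (9, -8, 34)]
217 [(-7, -5, 35), (1, -6, 34), (9, -5, 34)]
221 [(-7, -2, 34), (1, -2, 34), (9, -3, 34)]
225 [(-7, 1, 35), (1, 1, 35), (9, 1, 35)]
229 [(-7, 4, 35), (1, 4, 35), (9, 4, 35)]
233 [(-7, 7, 35), (1, 7, 36), (9, 7, 35)]
237 [(-7, 10, 35), (1, 10, 34), (9, 10, 35)]
241 [(-5, -11, -26), (0, -10, -23), (7, -12, -28)]
245 [(-5, -11, -32), (0, -10, -29), (7, -11, -31)]
249 [(-5, -12, -38), (0, -10, -34), (6, -12, -38)]
[ 0.02 -1.93  0.08] [-0.   0.  -0.1]
[ 0.02 -2.43  0.08] [-0.   0.  -0.1]
[-0.24 -3.44  0.08] [-0.   0.   4.9]
[-0.42 -4.47  0.08] [-0.   0.   9.9]
[-0.5  -5.52  0.08] [-0.   0.  14.9]
[-0.49 -6.57  0.08] [-0.   0.  19.9]
[-0.45 -7.2   0.08] [-0.   0.  22.9]
[-0.36 -7.82  0.08] [-0.   0.  25.9]
[-0.29 -8.23  0.08] [-0.   0.  27.9]
```

View pics/w3.png

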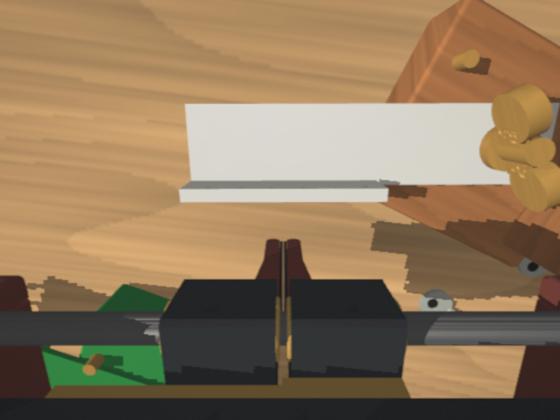

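{"method": "jog_arm", "body": {
  "targets": [0, -1.2, 0.6, 0, 0, 0, 0, 0, -1.9, 0.6, 0, 0, 0, 0, 0, -2.4, 0.6, 0, 0, 0, 0, -0.1, -2.9, 0.6, 0, 0, 2.5, 0, -0.2, -3.4, 0.6, 0, 0, 5, 0]
}}

```text
time_s: 5.95
tcp_pos: [0.549, -0.0187, 0.0283]
orientation: [[0.033, -0.999, -0.001], [-0.999, -0.033, 0.0], [-0.0, 0.001, -1.0]]
wrist_force: [-2.4, 0.7, 1.1]
width: 0.008
```

```bash
python3 look.py w4; python3 - <<'E'
from h import *
plan([tgt(t,.035,z=.028) for t in (26,21,16,11,6,3,0,-2)])
E
```

```text
5.95 [ 0.54900035 -0.01866768  0.02826354]
[0.36 1.   0.04] [ 0.   0.  -5.3]
[0.   0.01 0.04] [ 0.   0.  -0.3]
[-0.26 -1.    0.04] [0.  0.  4.7]
[-0.44 -2.04  0.04] [0.  0.  9.7]
[-0.53 -3.08  0.04] [ 0.   0.  14.7]
[-0.54 -3.71  0.04] [ 0.   0.  17.7]
[-0.51 -4.34  0.03] [ 0.   0.  20.7]
[-0.48 -4.76  0.03] [ 0.   0.  22.7]
```

View pics/w4.png

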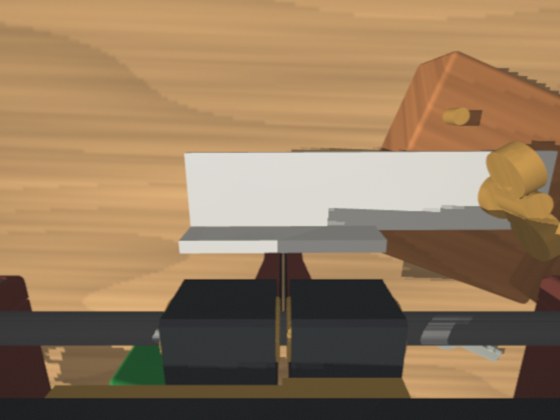

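Now the finger is on the flange at (285,250) and the plate is turning with it (2.4 N).

{"method": "jog_arm", "body": {
  "targets": [-0.15, -0.5, 0, 0, 0, 2.5, 0, -0.25, -1.0, 0, 0, 0, 5, 0, -0.35, -1.5, 0, 0, 0, 7.5, 0, -0.45, -2.0, 0, 0, 0, 10, 0, -0.5, -2.5, 0, 0, 0, 12.5, 0]
}}

```text
time_s: 6.5
tcp_pos: [0.5736, -0.013, 0.0282]
orientation: [[-0.183, -0.983, -0.001], [-0.983, 0.183, 0.0], [0.0, 0.001, -1.0]]
wrist_force: [-1.1, 0.6, 0.4]
width: 0.004
```

```bash
python3 - <<'E'
from h import *
plan([tgt(t,.035,z=.028) for t in (11,6,3,0,-2)])
E
```

```text
[0.09 0.34 0.02] [ 0.1 -0.  -2.7]
[-0.21 -0.66  0.02] [ 0.1 -0.   2.3]
[-0.36 -1.28  0.02] [ 0.1 -0.   5.3]
[-0.47 -1.9   0.02] [ 0.1 -0.   8.3]
[-0.52 -2.31  0.02] [ 0.1 -0.  10.3]
```

{"method": "jog_arm", "body": {
  "targets": [-0.1, -0.4, 0, 0, 0, 1.5, 0, -0.2, -0.8, 0, 0, 0, 3, 0, -0.3, -1.1, 0, 0, 0, 4.5, 0, -0.4, -1.4, 0, 0, 0, 6, 0, -0.4, -1.6, 0, 0, 0, 7, 0]
}}

```text
time_s: 7.0
tcp_pos: [0.5904, -0.0121, 0.0282]
orientation: [[-0.302, -0.953, -0.0], [-0.953, 0.302, 0.0], [0.0, 0.0, -1.0]]
wrist_force: [-1.8, 0.9, -0.7]
width: 0.007
```

{"method": "jog_arm", "body": {
  "targets": [0, -0.2, 0, 0, 0, 1, 0, 0, -0.3, 0, 0, 0, 1, 0, 0, -0.3, 0, 0, 0, 1, 0]
}}

```text
time_s: 7.3
tcp_pos: [0.5921, -0.0122, 0.0283]
orientation: [[-0.317, -0.948, -0.002], [-0.948, 0.317, 0.001], [0.0, 0.002, -1.0]]
wrist_force: [-5.7, 1.9, 2.9]
width: 0.005
```

{"method": "jog_arm", "body": {
  "targets": [0, -0.1, 0, 0, 0, 0, 0, 0, -0.2, 0, 0, 0, 0, 0, 0, -0.2, 0, 0, 0, 0, 0]
}}

```text
time_s: 7.6
tcp_pos: [0.5921, -0.0122, 0.0282]
orientation: [[-0.317, -0.948, -0.006], [-0.948, 0.317, 0.001], [0.001, 0.006, -1.0]]
wrist_force: [-10.6, 3.4, 8.7]
width: 0.004
```

```bash
python3 look.py w5; python3 - <<'E'
from h import *
D=np.load('w5.npz');P=wpts(D['d'],D['p'],D['R']);hsv=cv2.cvtColor(D['im'],cv2.COLOR_RGB2HSV)
near=np.hypot(P[...,0]-A[0],P[...,1]-A[1]);P[235:]=np.nan;Z=P[...,2]
m=(hsv[...,1]<60)&(near<.2)&(Z>.046)&(Z<.053);q=P[m][:,:2];print('plate',m.sum(),cv2.minAreaRect(q.astype(np.float32)),pca(q),np.median(Z[m]))
m=(near<.18)&(near>.06)&(Z>.062)&(Z<.075)&(P[...,1]>-.09);q=P[m][:,:2];print('flange',m.sum(),cv2.minAreaRect(q.astype(np.float32)),pca(q))
plan([tgt(0,.035,z=.028)])
E
```

```text
7.6 [ 0.59208401 -0.01222839  0.02824021]
plate 24332 ((0.6122788190841675, -0.06750853359699249), (0.19286318123340607, 0.042716316878795624), 70.86421203613281) 71.50876595737225 0.048851606493504736
flange 28 ((0.6157099604606628, 0.00036751292645931244), (0.05458920821547508, 0.0006084183696657419), 70.94427490234375) 71.40541558789126
[-0.07 -0.09  0.02] [ 0.3 -0.   0.4]
```

View pics/w5.png

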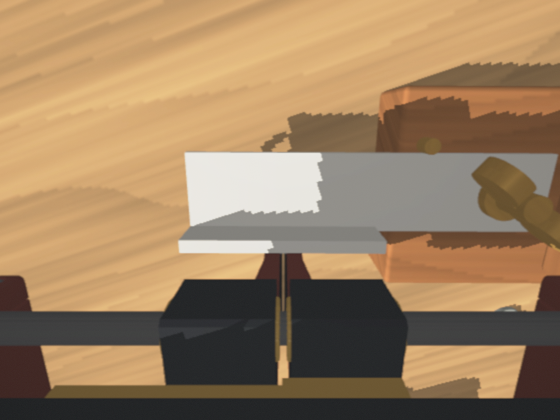

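{"method": "jog_arm", "body": {
  "targets": [0, 1.5, 0, 0, 0, 0, 0, 0, 3, -1, 0, 0, 0, 0, 0, 3.5, -6, 0, 0, 0, 0, 0, 3.5, -11, 0, 0, 0, 0, 0, 3.5, -13, 0, 0, 0, 0]
}}

```text
time_s: 8.15
tcp_pos: [0.5647, -0.0025, 0.1636]
orientation: [[-0.318, -0.948, 0.008], [-0.948, 0.318, 0.0], [-0.003, -0.008, -1.0]]
wrist_force: [0.3, -0.4, 0.6]
width: 0.003
```

```bash
python3 - <<'E'
from h import *
o=env.get_obs();print(np.round(o['q'],1),o['tcp_pos'])
# wing-angle measure from w1 again using brass colour
D=np.load('w5.npz')
E
```

```text
[   5.7   20.1  -13.3  102.2    5.4   57.9 -118.1] [ 0.56470721 -0.00247372  0.16364482]
```

```bash
cat >> h.py <<'E'
def wt(w,perp=.016,along=.022,z=.037):
    a=np.radians(w);u=np.array([np.cos(a),np.sin(a)]);n=np.array([-u[1],u[0]])
    p=A+along*u+perp*n;return (p[0],p[1],z,w)
E
python3 - <<'E'
from h import *
plan([wt(32,.026,z=.164)])
E
```

```text
[ 8.16 -5.81 -0.01] [  -0.4   -0.5 -140.5]
```

{"method": "jog_arm", "body": {
  "targets": [1.6, -1.2, 0, 0, 0, -8.5, 0, 3.2, -2.4, 0, 0, 0, -17, 0, 4.8, -3.6, 0, 0, 0, -25.5, 0, 6.4, -4.8, 0, 0, 0, -34, 0, 8.1, -5.8, 0, 0, 0, -42.5, 0]
}}

```text
time_s: 8.65
tcp_pos: [0.5923, -0.0989, 0.1589]
orientation: [[0.412, -0.911, 0.002], [-0.911, -0.412, -0.0], [0.001, -0.002, -1.0]]
wrist_force: [0.4, 0.7, 0.5]
width: 0.005
```

{"method": "jog_arm", "body": {
  "targets": [0, 0, 0, 0, 0, -8.5, 0, 0, 0, 0, 0, 0, -17, 0, 0, 0, 0, 0, 0, -25.5, 0, 0, 0, 0, 0, 0, -34, 0, 0, 0, 0, 0, 0, -42.5, 0]
}}

```text
time_s: 9.15
tcp_pos: [0.5919, -0.0983, 0.1588]
orientation: [[0.919, -0.394, 0.002], [-0.394, -0.919, -0.0], [0.002, -0.0, -1.0]]
wrist_force: [0.6, 0.0, 0.1]
width: 0.003
```

{"method": "jog_arm", "body": {
  "targets": [0, 0, 0, 0, 0, -8.5, 0, 0, 0, 0, 0, 0, -17, 0, 0, 0, 0, 0, 0, -25.5, 0, 0, 0, 0, 0, 0, -34, 0, 0, 0, 0, 0, 0, -42.5, 0]
}}

```text
time_s: 9.65
tcp_pos: [0.5919, -0.0983, 0.1588]
orientation: [[0.944, 0.33, 0.002], [0.33, -0.944, -0.0], [0.001, 0.001, -1.0]]
wrist_force: [1.1, 0.4, 0.3]
width: 0.007
```

```bash
python3 look.py w6; python3 - <<'E'
from h import *
plan([wt(32,.026,z=.164)])
D=np.load('w6.npz');P=wpts(D['d'],D['p'],D['R']);P[237:]=np.nan;Z=P[...,2];near=np.hypot(P[...,0]-.589,P[...,1]+.132)
m=(near<.034)&(Z>.070)&(Z<.083);q=P[m][:,:2];print('wings',m.sum(),cv2.minAreaRect(q.astype(np.float32)),pca(q))
E
```

```text
9.65 [ 0.59191013 -0.09827892  0.15879452]
[ 0.2   0.06 -0.54] [  0.1  -0.1 -12.2]
wings 335 ((0.5914821028709412, -0.1249690130352974), (0.048164043575525284, 0.009876793250441551), 20.039804458618164) 26.87580429089624
```

View pics/w6.png

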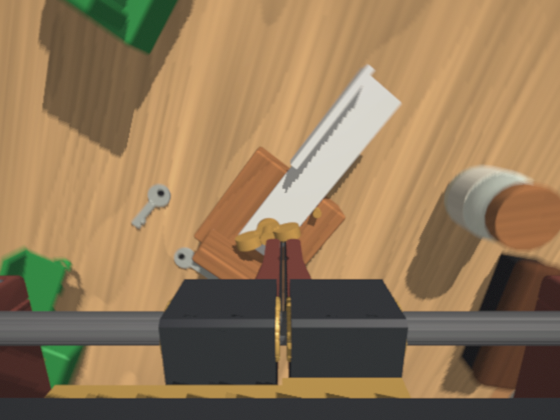

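{"method": "jog_arm", "body": {
  "targets": [0.2, 0, 0, 0, 0, -8, 0, 0.2, 0, 3, 0, 0, -12, 0, 0.2, 0, 7, 0, 0, -12, 0, 0.2, 0, 10, 0, 0, -12, 0, 0.2, 0, 10, 0, 0, -12, 0]
}}

```text
time_s: 10.2
tcp_pos: [0.5906, -0.0976, 0.0547]
orientation: [[0.859, 0.512, -0.006], [0.512, -0.859, 0.001], [-0.005, -0.004, -1.0]]
wrist_force: [-0.3, 0.1, -0.2]
width: 0.007
```

```bash
python3 look.py w7; python3 - <<'E'
from h import *
plan([wt(32,.026,z=.037)]+[wt(w) for w in (32,24,16,8,0)])
E
```

```text
10.2 [ 0.59056291 -0.09756651  0.05468294]
[0.1  0.18 2.02] [-0.1  0.1 -1.1]
[0.12 1.18 2.02] [-0.1  0.1 -1.1]
[0.33 1.5  2.02] [-0.1  0.1  6.9]
[0.49 1.84 2.01] [-0.1  0.1 14.9]
[0.6  2.2  2.01] [-0.1  0.1 22.9]
[0.66 2.58 2.01] [-0.1  0.1 30.9]
```

View pics/w7.png

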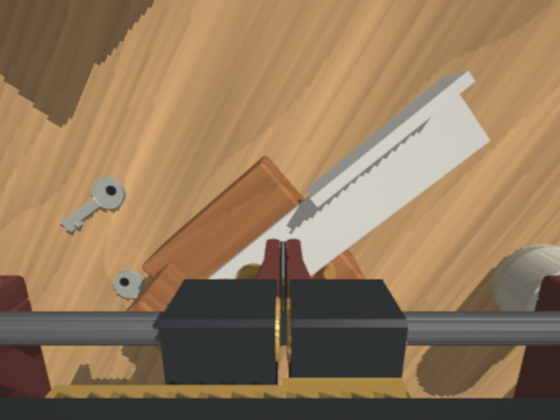

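{"method": "jog_arm", "body": {
  "targets": [0.1, 0, 1, 0, 0, 0, 0, 0.1, 0, 2, 0, 0, 0, 0, 0.1, 0, 2, 0, 0, 0, 0]
}}

```text
time_s: 10.55
tcp_pos: [0.5938, -0.0968, 0.038]
orientation: [[0.858, 0.514, -0.0], [0.514, -0.858, -0.0], [-0.0, 0.0, -1.0]]
wrist_force: [-0.6, -0.1, -0.0]
width: 0.005
```

```bash
python3 - <<'E'
from h import *
o=env.get_obs();print(o['tcp_pos'],o['wrist_force'])
plan([wt(32,.026,z=.037)]+[wt(w) for w in (32,26,20,14,8,0)])
E
```

```text
[ 0.59378521 -0.09676086  0.03796555] [-0.57848176 -0.10115457 -0.03868703]
[-0.07  0.14  0.1 ] [ 0.  0. -1.]
[-0.05  1.14  0.1 ] [ 0.  0. -1.]
[0.11 1.37 0.1 ] [0. 0. 5.]
[0.24 1.62 0.1 ] [ 0.  0. 11.]
[0.35 1.89 0.1 ] [ 0.  0. 17.]
[0.43 2.16 0.1 ] [ 0.  0. 23.]
[0.49 2.54 0.1 ] [ 0.  0. 31.]
```

{"method": "jog_arm", "body": {
  "targets": [0, 0.6, 0, 0, 0, 0, 0, 0, 1.15, 0, 0, 0, 0, 0, 0.1, 1.4, 0, 0, 0, 5, 0, 0.25, 1.6, 0, 0, 0, 11, 0, 0.35, 1.9, 0, 0, 0, 17, 0]
}}

```text
time_s: 11.05
tcp_pos: [0.6071, -0.111, 0.0389]
orientation: [[0.971, 0.237, 0.0], [0.237, -0.971, 0.001], [0.001, -0.001, -1.0]]
wrist_force: [-1.8, 2.3, 0.5]
width: 0.004
```

```bash
python3 look.py w8; python3 - <<'E'
from h import *
plan([wt(w) for w in (14,8,0,-8,-16,-24)])
E
```

```text
11.05 [ 0.60712782 -0.11099475  0.03889967]
[-0.1  -0.05  0.19] [-0.  -0.1 -0.6]
[0.06 0.19 0.19] [-0.  -0.1  5.4]
[0.23 0.53 0.19] [-0.  -0.1 13.4]
[0.35 0.89 0.19] [-0.  -0.1 21.4]
[0.42 1.26 0.19] [-0.  -0.1 29.4]
[0.44 1.64 0.19] [-0.  -0.  37.4]
```

View pics/w8.png

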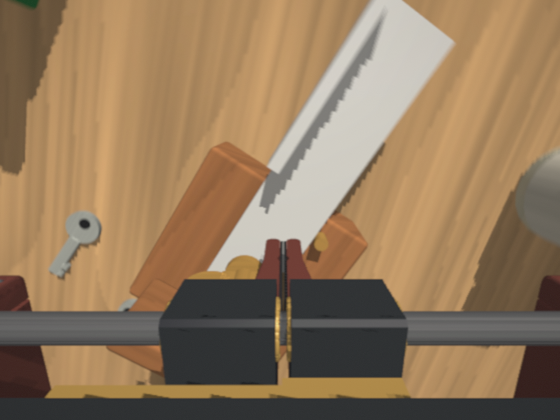

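{"method": "jog_arm", "body": {
  "targets": [0.05, 0.2, 0, 0, 0, 5.5, 0, 0.2, 0.5, 0, 0, 0, 13.5, 0, 0.35, 0.9, 0, 0, 0, 21.5, 0, 0.4, 1.25, 0, 0, 0, 29.5, 0, 0.45, 1.65, 0, 0, 0, 37.5, 0]
}}

```text
time_s: 11.6
tcp_pos: [0.6157, -0.1261, 0.0388]
orientation: [[0.916, -0.402, 0.001], [-0.402, -0.916, 0.0], [0.001, -0.001, -1.0]]
wrist_force: [-0.0, 1.5, 1.0]
width: 0.005
```

```bash
python3 - <<'E'
from h import *
plan([wt(w) for w in (-24,-32,-40,-48,-56,-64)])
E
```

```text
[0.   0.03 0.18] [-0.  -0.   0.3]
[0.2  0.35 0.18] [-0.  -0.   8.3]
[0.36 0.7  0.18] [-0.  -0.  16.3]
[0.46 1.06 0.18] [-0.  -0.  24.3]
[0.51 1.44 0.18] [-0.  -0.  32.3]
[0.51 1.82 0.18] [-0.1 -0.  40.3]
```

{"method": "jog_arm", "body": {
  "targets": [0.2, 0.35, 0, 0, 0, 8.3, 0, 0.35, 0.7, 0, 0, 0, 16.3, 0, 0.45, 1.05, 0, 0, 0, 24.3, 0, 0.5, 1.45, 0, 0, 0, 32.3, 0, 0.5, 1.8, 0, 0, 0, 40.3, 0]
}}

```text
time_s: 12.1
tcp_pos: [0.6133, -0.1449, 0.0388]
orientation: [[0.438, -0.899, 0.002], [-0.899, -0.438, 0.0], [0.001, -0.001, -1.0]]
wrist_force: [1.0, -0.1, 0.0]
width: 0.003
```

```bash
python3 - <<'E'
from h import *
plan([wt(w) for w in (-64,-70,-76,-82)])
E
```

```text
[-0.03  0.02  0.18] [-0.1 -0.  -0. ]
[0.13 0.26 0.18] [-0.1 -0.   6. ]
[0.26 0.52 0.18] [-0.1 -0.  12. ]
[0.36 0.78 0.18] [-0.1 -0.  18. ]
```

{"method": "jog_arm", "body": {
  "targets": [0.15, 0.25, 0, 0, 0, 6, 0, 0.25, 0.5, 0, 0, 0, 12, 0, 0.35, 0.7, 0, 0, 0, 16, 0, 0.35, 0.7, 0, 0, 0, 16, 0]
}}

```text
time_s: 12.5
tcp_pos: [0.6085, -0.1512, 0.0389]
orientation: [[0.177, -0.984, 0.001], [-0.984, -0.177, -0.0], [0.001, -0.001, -1.0]]
wrist_force: [1.2, 0.3, -0.9]
width: 0.003
```

{"method": "jog_arm", "body": {
  "targets": [0, -0.6, 0, 0, 0, 0, 0, 0, -0.8, -4, 0, 0, 0, 0, 0, -0.8, -8, 0, 0, 0, 0, 0, -6, -8, 0, 0, 0, 0, 0, -6, -8, 0, 0, 0, 0]
}}

```text
time_s: 13.0
tcp_pos: [0.6719, -0.138, 0.1198]
orientation: [[0.182, -0.983, 0.006], [-0.983, -0.182, 0.001], [-0.0, -0.006, -1.0]]
wrist_force: [-0.1, 0.4, -0.9]
width: 0.005
```

```bash
python3 look.py w9; python3 - <<'E'
from h import *
im,d=env.camera('side');cv2.imwrite('pics/side2.png',cv2.resize(im[190:310,220:340],None,fx=5,fy=5,interpolation=cv2.INTER_CUBIC)[...,::-1])
E
```

```text
13.0 [ 0.6719448  -0.13798062  0.11983296]
```

View pics/w9.png

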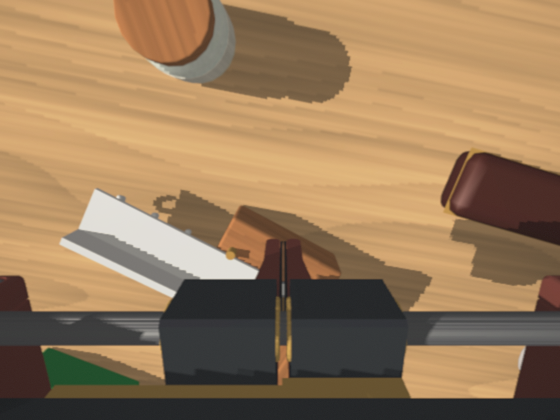

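View pics/side2.png

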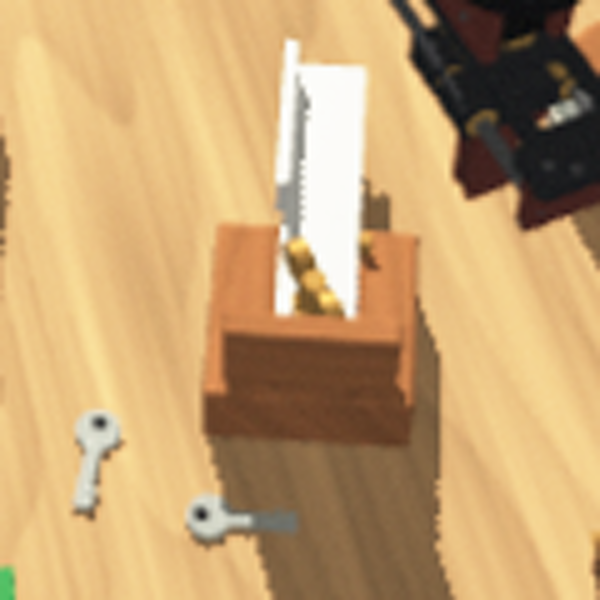

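```bash
cat > wing.py <<'E'
from h import *
for n in ('side','top'):
    im,d=env.camera(n);P=depthpts(n,d);Z=P[...,2];near=np.hypot(P[...,0]-A[0],P[...,1]-A[1])
    hsv=cv2.cvtColor(im,cv2.COLOR_RGB2HSV)
    m=(near<.034)&(Z>.060)&(Z<.086);q=P[m][:,:2]
    if m.sum()>10: print(n,m.sum(),pca(q),cv2.minAreaRect(q.astype(np.float32)),q.mean(0))
    print('wing-top-only',pca(P[(near<.034)&(Z>.07)&(Z<.086)][:,:2]) if ((near<.034)&(Z>.07)&(Z<.086)).sum()>10 else None)
    m=(near<.18)&(near>.06)&(Z>.062)&(Z<.075)&(P[...,1]>-.09);q=P[m][:,:2]
    if m.sum()>10:print('flange dir',m.sum(),pca(q))
E
python3 wing.py; python3 -c "
from h import *
plan([wt(100,.028,z=.12),wt(100,.016,z=.12)])"
```

```text
side 95 100.88873914173291 ((0.5868668556213379, -0.1327546238899231), (0.013021367602050304, 0.0557899996638298), 6.970412731170654) [ 0.58588364 -0.13223168]
wing-top-only 99.89013493458923
flange dir 70 71.20683707789692
top 18 103.73221376320394 ((0.5864318609237671, -0.10911047458648682), (0.0124832047149539, 0.011670978739857674), 88.9805908203125) [ 0.58543476 -0.10942232]
wing-top-only 101.4579788746561
flange dir 76 71.30559279673756
[-4.41 10.19 -0.24] [  -0.     0.2 -179.8]
[-4.4   8.99 -0.24] [  -0.     0.2 -179.8]
```

{"method": "jog_arm", "body": {
  "targets": [-1, 2, 0, 0, 0, -8.5, 0, -2, 4, 0, 0, 0, -17, 0, -3, 6, 0, 0, 0, -25.5, 0, -4, 8, 0, 0, 0, -34, 0, -4.4, 10.2, 0, 0, 0, -42.5, 0]
}}

```text
time_s: 13.7
tcp_pos: [0.5566, -0.1144, 0.1181]
orientation: [[0.8, -0.6, -0.001], [-0.6, -0.8, -0.0], [-0.001, 0.001, -1.0]]
wrist_force: [-0.6, -0.8, 0.7]
width: 0.006
```

{"method": "jog_arm", "body": {
  "targets": [0, 0, 0, 0, 0, -8.5, 0, 0, 0, 0, 0, 0, -17, 0, 0, 0, 0, 0, 0, -25.5, 0, 0, 0, 0, 0, 0, -34, 0, 0, 0, 0, 0, 0, -42.5, 0]
}}

```text
time_s: 14.2
tcp_pos: [0.5574, -0.1157, 0.1181]
orientation: [[0.995, 0.096, -0.001], [0.096, -0.995, -0.001], [-0.001, 0.001, -1.0]]
wrist_force: [-0.5, 0.0, -0.5]
width: 0.007
```

{"method": "jog_arm", "body": {
  "targets": [0, 0, 0, 0, 0, -8.5, 0, 0, 0, 0, 0, 0, -17, 0, 0, 0, 0, 0, 0, -25.5, 0, 0, 0, 0, 0, 0, -34, 0, 0, 0, 0, 0, 0, -42.5, 0]
}}

```text
time_s: 14.7
tcp_pos: [0.5574, -0.1157, 0.1181]
orientation: [[0.669, 0.744, -0.001], [0.744, -0.669, -0.001], [-0.001, -0.0, -1.0]]
wrist_force: [-0.5, 0.2, 0.1]
width: 0.007
```

{"method": "jog_arm", "body": {
  "targets": [0, 0, 0, 0, 0, -8.5, 0, 0, 0, 0, 0, 0, -17, 0, 0, 0, 0, 0, 0, -25.5, 0, 0, 0, 0, 0, 0, -34, 0, 0, 0, 0, 0, 0, -42.5, 0]
}}

```text
time_s: 15.2
tcp_pos: [0.5574, -0.1157, 0.118]
orientation: [[-0.01, 1.0, -0.001], [1.0, 0.01, -0.001], [-0.001, -0.001, -1.0]]
wrist_force: [0.1, -1.0, 0.8]
width: 0.004
```

```bash
python3 -c "
from h import *
plan([wt(100,.030,z=.12)]);print(env.get_obs()['q'])"
```

```text
[ 0.02 -0.18 -0.2 ] [-0.1  0.1 -9.4]
[ 42.77743369  31.50633131 -49.36689449 102.03520056  27.51277327
  59.37754063  73.62384185]
```

{"method": "jog_arm", "body": {
  "targets": [0, -0.2, 2, 0, 0, -8, 0, 0, -0.2, 5, 0, 0, -9, 0, 0, -0.2, 8, 0, 0, -9, 0, 0, -0.2, 8, 0, 0, -9, 0]
}}

```text
time_s: 15.6
tcp_pos: [0.5528, -0.1156, 0.0348]
orientation: [[-0.16, 0.987, -0.007], [0.987, 0.16, 0.0], [0.001, -0.007, -1.0]]
wrist_force: [-0.8, -0.1, 0.4]
width: 0.005
```

```bash
python3 -c "
from h import *
print(env.get_obs()['tcp_pos'])
plan([wt(100,.030)]+[wt(w) for w in (100,94,88,82,76,70)])"
```

```text
[ 0.55283123 -0.11561685  0.0348343 ]
[-0.04  0.28 -0.22] [-0.4 -0.1 -0.8]
[-0.02  1.68 -0.23] [-0.4 -0.1 -0.8]
[ 0.14  1.91 -0.23] [-0.4 -0.1  5.2]
[ 0.27  2.16 -0.23] [-0.4 -0.  11.2]
[ 0.38  2.43 -0.23] [-0.4 -0.  17.2]
[ 0.46  2.7  -0.23] [-0.4 -0.  23.2]
[ 0.51  2.98 -0.24] [-0.4  0.  29.2]
```

{"method": "jog_arm", "body": {
  "targets": [0, 0.7, 0, 0, 0, 0, 0, 0, 1.4, 0, 0, 0, 0, 0, 0.15, 1.65, 0, 0, 0, 5, 0, 0.25, 1.9, 0, 0, 0, 11, 0, 0.35, 2.2, 0, 0, 0, 17, 0]
}}

```text
time_s: 16.1
tcp_pos: [0.5785, -0.1081, 0.0398]
orientation: [[0.14, 0.99, 0.001], [0.99, -0.14, -0.001], [-0.001, 0.001, -1.0]]
wrist_force: [-1.3, -1.3, -0.1]
width: 0.003
```

```bash
python3 -c "
from h import *
print(env.get_obs()['tcp_pos'])
plan([wt(w) for w in (82,74,66,58,50,42)])"
```

```text
[ 0.57849597 -0.10808178  0.03984233]
[-0.02 -0.23  0.28] [ 0.1  0.  -0.1]
[0.18 0.09 0.28] [0.1 0.  7.9]
[0.33 0.44 0.28] [ 0.1  0.  15.9]
[0.44 0.81 0.28] [ 0.1  0.  23.9]
[0.49 1.18 0.28] [ 0.1  0.  31.9]
[0.49 1.56 0.29] [ 0.1  0.  39.9]
```

{"method": "jog_arm", "body": {
  "targets": [0.2, 0.15, 0.15, 0, 0, 8, 0, 0.3, 0.5, 0.2, 0, 0, 16, 0, 0.45, 0.8, 0.2, 0, 0, 24, 0, 0.5, 1.2, 0.2, 0, 0, 32, 0, 0.5, 1.55, 0.2, 0, 0, 40, 0]
}}

```text
time_s: 16.6
tcp_pos: [0.5949, -0.1045, 0.038]
orientation: [[0.744, 0.668, 0.001], [0.668, -0.744, -0.0], [0.001, 0.001, -1.0]]
wrist_force: [-2.0, 0.7, 0.4]
width: 0.0
```

```bash
python3 look.py w10;python3 -c "
from h import *
print(env.get_obs()['tcp_pos'])
plan([wt(w) for w in (42,34,26,18,10,2)])"
```

```text
16.6 [ 0.59488885 -0.10453602  0.03802847]
[ 0.59567803 -0.10438682  0.03821802]
[-0.14  0.01  0.12] [ 0.1 -0.1 -0.6]
[0.06 0.33 0.12] [ 0.1 -0.1  7.4]
[0.22 0.67 0.12] [ 0.1 -0.1 15.4]
[0.33 1.04 0.12] [ 0.1 -0.1 23.4]
[0.38 1.41 0.12] [ 0.1 -0.1 31.4]
[0.39 1.79 0.13] [ 0.  -0.1 39.4]
```

View pics/w10.png

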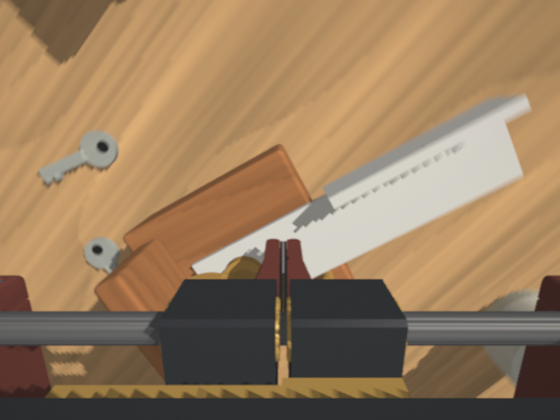

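Plate still home, finger (285,245) driving the wing. Continue.

{"method": "jog_arm", "body": {
  "targets": [0.05, 0.35, 0, 0, 0, 7.4, 0, 0.2, 0.7, 0, 0, 0, 15.4, 0, 0.3, 1.05, 0, 0, 0, 23.4, 0, 0.4, 1.4, 0, 0, 0, 31.4, 0, 0.4, 1.8, 0, 0, 0, 39.4, 0]
}}

```text
time_s: 17.15
tcp_pos: [0.6103, -0.1147, 0.0379]
orientation: [[0.999, 0.047, 0.002], [0.047, -0.999, 0.001], [0.002, -0.0, -1.0]]
wrist_force: [-0.7, 0.7, 0.2]
width: 0.003
```

```bash
python3 -c "
from h import *
print(env.get_obs()['tcp_pos'])
plan([wt(w) for w in (2,-6,-14,-22,-30,-38)])"
```

```text
[ 0.61034222 -0.1147212   0.03794499]
[0.01 0.05 0.09] [-0.  -0.1  0.7]
[0.2  0.38 0.09] [-0.  -0.1  8.7]
[0.35 0.73 0.09] [-0.  -0.1 16.7]
[0.45 1.09 0.1 ] [-0.1 -0.1 24.7]
[0.5  1.47 0.09] [-0.1 -0.1 32.7]
[0.5  1.85 0.09] [-0.1 -0.1 40.7]
```

{"method": "jog_arm", "body": {
  "targets": [0.2, 0.4, 0, 0, 0, 8.5, 0, 0.35, 0.75, 0, 0, 0, 16.7, 0, 0.45, 1.1, 0, 0, 0, 24.7, 0, 0.5, 1.5, 0, 0, 0, 32.7, 0, 0.5, 1.85, 0, 0, 0, 40.7, 0]
}}

```text
time_s: 17.65
tcp_pos: [0.6166, -0.1329, 0.038]
orientation: [[0.788, -0.615, 0.003], [-0.615, -0.788, 0.001], [0.002, -0.003, -1.0]]
wrist_force: [-0.4, 2.2, 0.3]
width: 0.007
```

```bash
python3 -c "
from h import *
print(env.get_obs()['tcp_pos'])
plan([wt(w) for w in (-38,-46,-54,-62,-70,-78,-84)])"
```

```text
[ 0.61657323 -0.13286244  0.03799784]
[-0.03  0.03  0.1 ] [-0.1 -0.1  0. ]
[0.18 0.35 0.1 ] [-0.2 -0.1  8. ]
[0.33 0.7  0.1 ] [-0.2 -0.1 16. ]
[0.43 1.06 0.1 ] [-0.2 -0.1 24. ]
[0.49 1.44 0.1 ] [-0.2 -0.1 32. ]
[0.49 1.82 0.1 ] [-0.2 -0.1 40. ]
[0.45 2.1  0.1 ] [-0.2 -0.  46. ]
```

{"method": "jog_arm", "body": {
  "targets": [0.2, 0.4, 0, 0, 0, 8, 0, 0.35, 0.75, 0, 0, 0, 16, 0, 0.45, 1.1, 0, 0, 0, 24, 0, 0.5, 1.45, 0, 0, 0, 32, 0, 0.5, 1.8, 0, 0, 0, 40, 0]
}}

```text
time_s: 18.15
tcp_pos: [0.6097, -0.1505, 0.038]
orientation: [[0.208, -0.978, 0.004], [-0.978, -0.208, 0.001], [0.0, -0.004, -1.0]]
wrist_force: [1.2, -0.8, -0.7]
width: 0.006
```

{"method": "jog_arm", "body": {
  "targets": [0.15, 0.25, 0, 0, 0, 4, 0, 0.15, 0.25, 0, 0, 0, 4, 0]
}}

```text
time_s: 18.35
tcp_pos: [0.6073, -0.1525, 0.0379]
orientation: [[0.143, -0.99, 0.003], [-0.99, -0.143, 0.0], [0.0, -0.003, -1.0]]
wrist_force: [2.0, 0.3, 1.5]
width: 0.009
```

{"method": "jog_arm", "body": {
  "targets": [0, -0.6, 0, 0, 0, 0, 0, 0, -0.8, -4, 0, 0, 0, 0, 0, -0.8, -8, 0, 0, 0, 0, 0, -6, -8, 0, 0, 0, 0, 0, -6, -8, 0, 0, 0, 0]
}}

```text
time_s: 18.85
tcp_pos: [0.6704, -0.1425, 0.1181]
orientation: [[0.146, -0.989, 0.006], [-0.989, -0.146, 0.001], [-0.0, -0.006, -1.0]]
wrist_force: [0.1, -0.4, -0.3]
width: 0.002
```

```bash
python3 wing.py;python3 -c "
from h import *
print(env.get_obs()['tcp_pos'])
plan([wt(98,.029,z=.12)])
im,d=env.camera('side');cv2.imwrite('pics/side3.png',cv2.resize(im[190:310,220:340],None,fx=5,fy=5,interpolation=cv2.INTER_CUBIC)[...,::-1])
"
```

```text
side 91 95.70363078952725 ((0.5866950750350952, -0.13354486227035522), (0.013392958790063858, 0.052065081894397736), 5.669381141662598) [ 0.58623979 -0.13234443]
wing-top-only 94.77754523004182
flange dir 71 71.20145513210483
wing-top-only None
flange dir 75 71.18933678564383
[ 0.66562855 -0.14382161  0.11581856]
[-4.49 10.3  -0.41] [-1.000e-01  0.000e+00 -1.797e+02]
```

View pics/side3.png

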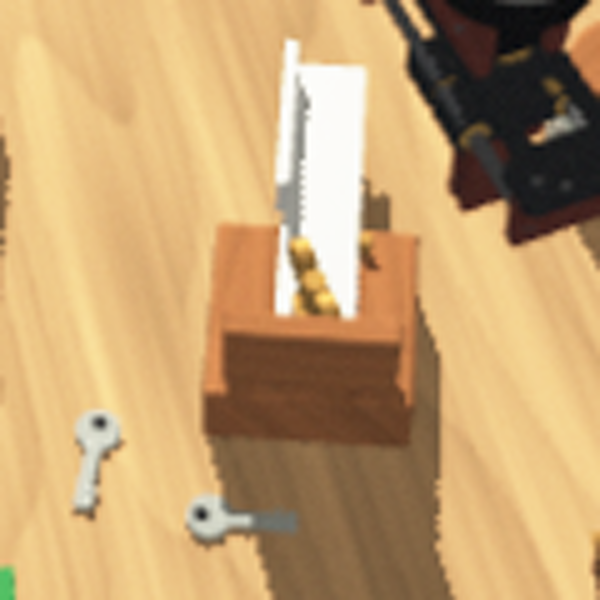

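{"method": "jog_arm", "body": {
  "targets": [-1, 2, 0, 0, 0, -8.5, 0, -2, 4, 0, 0, 0, -17, 0, -3, 6, 0, 0, 0, -25.5, 0, -4, 8, 0, 0, 0, -34, 0, -4.5, 10.3, 0, 0, 0, -42.5, 0]
}}

```text
time_s: 19.5
tcp_pos: [0.5546, -0.1142, 0.116]
orientation: [[0.778, -0.629, -0.001], [-0.629, -0.778, -0.0], [-0.001, 0.001, -1.0]]
wrist_force: [-0.0, -0.4, 0.3]
width: 0.005
```

{"method": "jog_arm", "body": {
  "targets": [0, 0, 0, 0, 0, -8.5, 0, 0, 0, 0, 0, 0, -17, 0, 0, 0, 0, 0, 0, -25.5, 0, 0, 0, 0, 0, 0, -34, 0, 0, 0, 0, 0, 0, -42.5, 0]
}}

```text
time_s: 20.0
tcp_pos: [0.5552, -0.1153, 0.1161]
orientation: [[0.998, 0.061, -0.001], [0.061, -0.998, -0.001], [-0.001, 0.001, -1.0]]
wrist_force: [-0.2, 0.1, -0.4]
width: 0.005
```

{"method": "jog_arm", "body": {
  "targets": [0, 0, 0, 0, 0, -8.5, 0, 0, 0, 0, 0, 0, -17, 0, 0, 0, 0, 0, 0, -25.5, 0, 0, 0, 0, 0, 0, -34, 0, 0, 0, 0, 0, 0, -42.5, 0]
}}

```text
time_s: 20.5
tcp_pos: [0.5552, -0.1154, 0.116]
orientation: [[0.695, 0.719, -0.001], [0.719, -0.695, -0.001], [-0.002, -0.001, -1.0]]
wrist_force: [0.1, -0.6, -1.0]
width: 0.003
```

{"method": "jog_arm", "body": {
  "targets": [0, 0, 0, 0, 0, -8.5, 0, 0, 0, 0, 0, 0, -17, 0, 0, 0, 0, 0, 0, -25.5, 0, 0, 0, 0, 0, 0, -34, 0, 0, 0, 0, 0, 0, -42.5, 0]
}}

```text
time_s: 21.0
tcp_pos: [0.5553, -0.1154, 0.116]
orientation: [[0.026, 1.0, -0.001], [1.0, -0.026, -0.001], [-0.001, -0.001, -1.0]]
wrist_force: [0.3, -0.3, 0.3]
width: 0.008
```

```bash
python3 -c "
from h import *
plan([wt(97,.030,z=.12)])"
```

```text
[ 0.16  0.12 -0.4 ] [-0.1  0.1 -8.5]
```

{"method": "jog_arm", "body": {
  "targets": [0.15, 0.1, 2, 0, 0, -8.5, 0, 0.15, 0.1, 5, 0, 0, -8.5, 0, 0.15, 0.1, 7.8, 0, 0, -8.5, 0, 0.15, 0.1, 7.8, 0, 0, -8.5, 0, 0.15, 0.1, 7.8, 0, 0, -8.5, 0]
}}

```text
time_s: 21.5
tcp_pos: [0.5569, -0.1134, 0.0385]
orientation: [[-0.115, 0.993, -0.001], [0.993, 0.115, -0.0], [0.0, -0.001, -1.0]]
wrist_force: [-0.3, -0.4, 0.3]
width: 0.005
```

```bash
python3 -c "
from h import *
print(env.get_obs()['tcp_pos'])
plan([wt(97,.030)]+[wt(w) for w in (97,91,85,79,73,67,61)])"
```

```text
[ 0.55689333 -0.11338976  0.03849256]
[-0.04 -0.04  0.15] [-0.1 -0.  -0.4]
[-0.03  1.36  0.15] [-0.1 -0.  -0.4]
[0.13 1.6  0.15] [-0.1 -0.   5.6]
[0.26 1.85 0.15] [-0.1  0.  11.6]
[0.36 2.12 0.15] [-0.1  0.  17.6]
[0.44 2.39 0.15] [-0.1  0.  23.6]
[0.48 2.67 0.15] [-0.1  0.  29.6]
[0.5  2.96 0.15] [-0.1  0.  35.6]
```

{"method": "jog_arm", "body": {
  "targets": [0, 0.7, 0, 0, 0, 0, 0, 0, 1.35, 0, 0, 0, 0, 0, 0.15, 1.6, 0.1, 0, 0, 5.5, 0, 0.25, 1.85, 0.1, 0, 0, 11.5, 0, 0.35, 2.1, 0.1, 0, 0, 17.5, 0]
}}

```text
time_s: 22.0
tcp_pos: [0.5787, -0.1073, 0.0383]
orientation: [[0.193, 0.981, 0.0], [0.981, -0.193, -0.0], [-0.0, 0.0, -1.0]]
wrist_force: [-2.0, -0.8, 0.5]
width: 0.002
```

```bash
python3 -c "
from h import *
print(env.get_obs()['tcp_pos'])
plan([wt(w) for w in (79,75,71,67,63,59,55)])"
```

```text
[ 0.57867907 -0.10733739  0.03828646]
[-0.02 -0.12  0.13] [ 0.   0.  -0.2]
[0.08 0.04 0.13] [0.  0.  3.8]
[0.18 0.2  0.13] [0.  0.  7.8]
[0.26 0.38 0.13] [ 0.   0.  11.8]
[0.33 0.55 0.13] [ 0.   0.  15.8]
[0.39 0.73 0.13] [ 0.   0.  19.8]
[0.44 0.92 0.13] [ 0.   0.  23.8]
```

{"method": "jog_arm", "body": {
  "targets": [0.1, 0.1, 0, 0, 0, 4, 0, 0.2, 0.25, 0, 0, 0, 8, 0, 0.25, 0.4, 0, 0, 0, 12, 0, 0.3, 0.55, 0, 0, 0, 15, 0, 0.3, 0.55, 0, 0, 0, 15, 0]
}}

```text
time_s: 22.5
tcp_pos: [0.5841, -0.1052, 0.0382]
orientation: [[0.437, 0.899, -0.001], [0.899, -0.437, -0.0], [-0.001, -0.0, -1.0]]
wrist_force: [-4.5, 0.4, 2.9]
width: 0.004
```

{"method": "jog_arm", "body": {
  "targets": [0, 0.1, 0, 0, 0, 0, 0, 0, 0.2, 0, 0, 0, 0, 0, 0, 0.2, 0, 0, 0, 0, 0]
}}

```text
time_s: 22.8
tcp_pos: [0.5842, -0.1051, 0.0378]
orientation: [[0.435, 0.901, -0.003], [0.901, -0.435, 0.001], [-0.001, -0.003, -1.0]]
wrist_force: [-9.0, 3.4, 8.2]
width: 0.007
```

{"method": "jog_arm", "body": {
  "targets": [0, -0.6, 0, 0, 0, 0, 0, 0, -1, -4, 0, 0, 0, 0, 0, -1, -8, 0, 0, 0, 0, -2, -6, -10, 0, 0, 0, 0, -4, -11, -10, 0, 0, 0, 0]
}}

```text
time_s: 23.3
tcp_pos: [0.4827, -0.0946, 0.1397]
orientation: [[0.435, 0.9, 0.007], [0.9, -0.435, -0.001], [0.002, 0.007, -1.0]]
wrist_force: [0.6, 0.0, 0.5]
width: 0.007
```

{"method": "jog_arm", "body": {
  "targets": [-3, -5, 0, 0, 0, 0, 0, -6, -9, 0, 0, 0, 0, 0, -6, -9, 0, 0, 0, 0, 0, -6, -9, 0, 0, 0, 0, 0]
}}

```text
time_s: 23.7
tcp_pos: [0.3731, -0.1108, 0.1378]
orientation: [[0.438, 0.899, 0.002], [0.899, -0.438, -0.003], [-0.001, 0.003, -1.0]]
wrist_force: [1.0, -0.1, 0.1]
width: 0.005
```

```bash
python3 wing.py;python3 -c "
from h import *
print(env.get_obs()['time_s'],env.get_obs()['tcp_pos'])
im,d=env.camera('side');cv2.imwrite('pics/side4.png',im[...,::-1])
im,d=env.camera('top');cv2.imwrite('pics/top4.png',im[...,::-1])
"
```

```text
side 75 61.71779544921509 ((0.5881826877593994, -0.13182087242603302), (0.053525686264038086, 0.011754762381315231), 63.61208724975586) [ 0.58874422 -0.13296531]
wing-top-only 61.98665016731722
flange dir 70 71.18614925543397
top 80 63.739093836810966 ((0.5872634649276733, -0.13350796699523926), (0.06169791892170906, 0.018856480717658997), 68.57921600341797) [ 0.58848859 -0.13189893]
wing-top-only 63.03440596728809
flange dir 70 71.17844606750472
23.8 [ 0.3753904  -0.10987131  0.13776761]
```

View pics/side4.png

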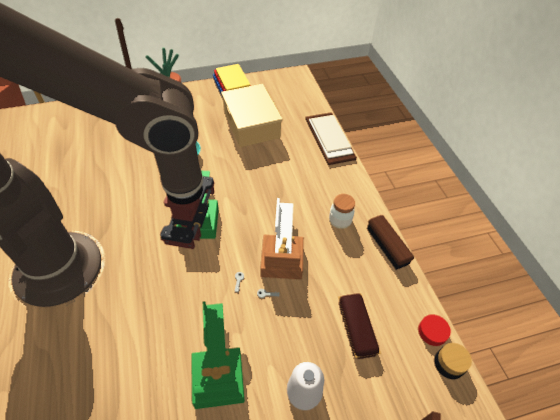

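View pics/top4.png

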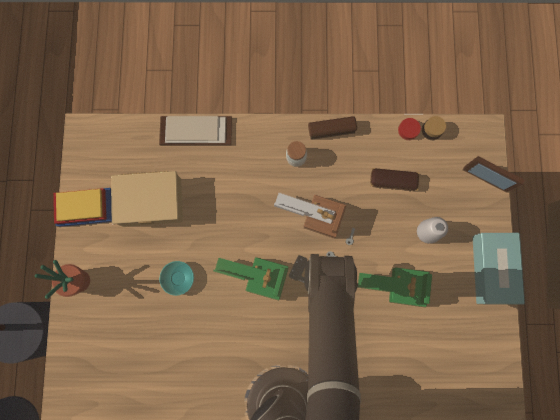

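```bash
python3 -c "
from plant import env
o=env.get_obs();print(o['time_s'],o['wrist_force']);print(env.sign_off())"
```

```text
23.9 [ 0.44058119 -0.14571094 -1.21519156]
the job is handed in; nothing more can be done
None
```

The hook plate is back against its stop and the wing screw is turned as far as it goes. I handed the job in at 23.9 s of the 61 s allowed.

**Plate:** I pushed the flange with the closed fingertips until the plate stopped moving and the force rose to about 11 N. In the last pictures the flange lies at 71.2°, against 71.1° measured for the rack's own +y axis, so it is home.

**Screw:** It took three clockwise strokes on the wings. On the last one the force rose to about 9.6 N and the finger stopped moving. The wings now lie at 62–64°, and I expected 62.7° for 8.0 rad.

**Bystanders:** In the last side and top pictures nothing else on the console looks moved. I checked this by eye only. The arm was clear of everything, with only noise on the force sensor.

**One disagreement:** The fingertips of the closed gripper showed about 24 mm behind the TCP in the wrist and side pictures, not 14 mm ahead as stated. My first flange push therefore passed over the flange without touching it. I worked at lower heights after that, and the contacts matched.

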